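Lock the flour mill's shaft and take off its wing cap of unknown thread

ROBOT

A 6-joint arm with a two-finger parallel gripper is mounted at the origin on the work surface. World frame = base frame: x ahead of the robot, y to its left, z up, the work surface at z = 0. Lengths are in mm, angles in rad, forces in N, time in s.
With the tool pointing down it reaches from about 275 to 975 mm from the base axis. Payload 8.4 kg.
Tool frame: the origin (TCP) lies midway between the tips of the shut fingers; the grasp point (between the pads) lies 19 mm behind it; z points along the fingers, y is the direction in which the jaws open and shut (so a half turn about z gives the same grasp; the last joint's range is limited). The gripper opens to 92 mm and grips with 3 to 60 N. Pads are 20 mm wide; open, the fingers measure 128 mm over their backs; the gripper's body (75 mm by 189 mm) begins 69 mm behind the grasp point.
Start: joints at [-1.25, 0.353, 1.633, -0, 1.155, -0.002], TCP at [198.263, -592.722, 214.583] pointing down, gripper open.
Joint ranges: [-2.63, 2.63], [-0.92, 2.1], [0.06, 2.66], [-1.3, 4.44], [0, 2.69], [-3.02, 3.02]. Speed limits (rad/s): [2.22, 2.22, 2.79, 3.14, 3.14, 3.14].

INTERFACE

Orientations are given as a unit quaternion [x, y, z, w].
In Python, from plant import manip gives the robot as it stands.
- The arm moves only by the tool step_arm, never from a script. Its argument "commands" is text: rows parted by semicolons, each of 7 numbers parted by spaces: the shift along the tool's x, y, z in mm, then the turn, a rotation vector about the tool's x, y, z in degrees, then the finger opening in mm, from 0 to 91.9. In form: tx ty tz rx ry rz fingers; .... A call has exactly 10 rows; each row is the pose to reach, as a shift and turn from the pose commanded when the call began, along the tool's axes at that moment; what a row does not reach only later rows make up. A row lasts 1/12 s, in which the tool goes at most 41.7 mm and 7.16 degrees, less where a joint would pass 70% of its speed; a pose out of reach is approached as far as the arm can. A call with a gripper value outside its range is refused whole. The fingers move at their own pace and stop on an object; the grip force is fixed at half the most. Time passes only in rows, so rows that repeat a pose let the fingers close, or fill a call up. It gives the time, the measured TCP pose, the force and the opening at its end, in the units of the state.
- manip.state(): the state, without advancing time (a new reading comes with each control period).
- manip.read_camera(name): name is "side" or "top" or "wrist"; returns (picture, depth): 480x640x3 uint8, red, green, blue; 480x640 float32, mm along the optical axis (not along the pixel's ray), 0 where there is no reading.
- manip.calibration(name): a dict with "camera_matrix" (3x3 intrinsics, pixels), "R" (3x3) and "t" (3): a world point X has camera coordinates R X + t. Camera axes: x right, y down, z forward; pixel columns grow to the right and rows downward; lengths in mm; the calibration is good to about 2 mm. A picture is of the moment at which its call begins: read the wrist's pose just before it. calibration takes no time and is no camera call; for the wrist camera it gives the pose at the moment of the call.
- manip.close_job(): hands the job in, once; it reports no verdict.
The state is a dict: "t": time; "joint_positions": joint angles; "qvel": joint speeds; "joint_efforts": joint torques, N m; "tcp_pos": TCP position; "tcp_rot": TCP orientation; "contact_force": force on the tool from outside, world axes, zero at the start; "wrist_torque": the same for the moment, N m; "gripper_width": finger opening in mm.
Only numpy, scipy, OpenCV 4.12 (cv2) and the standard library are available. Lean on these libraries where they do the work, as an engineer would, in place of code of your own. Each camera call takes 0.05 s, during which the arm holds its last target.

TASK

The flour mill stands open for cleaning: lock its shaft by pushing the plain steel locking pin from the tool block fully home through the hole in the sweeper bar into the socket below, let go of it and leave it there, and then unscrew the wing cap in the middle of the bar. Nobody remembers whether its thread is right- or left-handed, so it may have to be tried both ways: find which way it gives, turn it that way and lift it off. The job ends with the gripper still holding the cap up in the air, well clear of the shaft end (at least 4 cm above where it sat), and the pin still fully home; do not put the cap down, and leave everything else where it stands.

Things in the scene. Friction and masses are not known exactly. Their poses are not given: they have to be found in the camera images.
- mill: Flour mill, fixed, opened for cleaning. Round white head 212 mm across, deck 120 mm high, steel lip to 130 mm. Origin on the table on the upright shaft's axis; z up; -x towards the flour spout, +y towards the motor housing (140 x 140 mm, 190 mm high, centred 178 mm out). On the deck lies the lower stone (100 mm across), on it a sweeper bar along x, its top face 160 mm above the table.
- sweeper (a joint): Turn of shaft, stone and sweeper bar together, rad, counter-clockwise seen from above positive; 0 at the start (bar along the mill's x). Bar: steel, 176 mm long, 30 wide, 10 thick. Unlocked it spins easily both ways, so turning the cap just drags it round; with the pin home it has about 0.03 rad of play each way.
- lock_hole (a point): Centre of the round lock hole (9.5 mm across) through the sweeper bar's spout-side arm, at the bar's top face, 68 mm from the shaft axis; turns with the bar; x along the bar, z up. A pin through this hole and the socket below locks the shaft.
- socket (a point): Centre of the mouth of the lock socket, fixed on the mill, 68 mm from the shaft axis on the spout side: a round hole 10.5 mm across, 26 mm deep, in a square steel boss (34 mm) on the deck, its top 148 mm above the table, 2 mm under the sweeper arm. In line with lock_hole at joint 0, as the mill was left.
- pin: Locking pin, plain steel, upright in any one of the tool block's three places, its flange resting on the block. Origin: centre of its tip; z up. Shank 8 mm across, 34 long, tip chamfered; flange 20 across, 4 thick; plain round grip 16 across, 30 tall (38 to 68 mm above the tip). Shortest of the three tools. Fully home: flange on the bar, tip 34 mm below lock_hole. 60 g.
- block: Wooden tool block, fixed, 66 x 222 mm, 45 mm high, with three square holes 75 mm apart along its y axis, the middle one at its centre. Origin at the centre of its underside. Tools stand 34 mm deep in it.
- cap: Steel wing cap on the shaft end, about 240 g. Origin: centre of its underside, which rests on the hub of the bar, 161 mm above the table; z up. Knurled skirt 53 mm across, 28 high, and on it an upright wing to grip: 48 long along x, 14 thick along y, 28 to 56 mm above the origin. At the start the wing lies along the bar within 0.03 rad. The shaft end inside reaches 20 mm above the seat.
- thread (a point): Centre of the cap's seat on the mill, fixed, 161 mm above the table. Coarse quick thread, hidden in the cap, left- or right-hand at random. With the shaft locked, the wrong way stops dead within 0.15 rad; the right way turns easily, and once 1.1 to 1.9 rad round, the cap lifts straight off (past 2.0 rad it stops). It need not rise while turned; pulled too soon, the thread holds it.
- hopper: Bystander, loose: the mill's lifted-off funnel hopper, steel, standing mouth down, 160 mm across and 125 mm high. Origin at the centre of its underside.
- top_stone: Bystander, loose: the mill's lifted-off upper millstone, a flat ring 104 mm across, 26 mm high, lying on the table. Origin at the centre of its underside.
- bowl: Bystander, loose: glass mixing bowl, 170 mm across, 75 mm high. Origin at the centre of its underside.
- cup: Bystander, loose: white measuring mug, 84 mm across, 95 mm high. Origin at the centre of its underside.
- timer: Bystander, loose: flat white kitchen timer, 62 x 72 x 24 mm. Origin at the centre of its underside.
- jar: Bystander, loose: storage jar, 84 mm across, 130 mm high. Origin at the centre of its underside.
- t_key: Bystander, loose: T-handled key standing in the tool block beside the pin: 50 mm crossbar on a thin stem, top 98 mm above its tip. Origin at the centre of its tip.
- scraper: Bystander, loose: scraper standing in the tool block: fat turned wooden barrel handle 26 mm across, 70 mm tall. Origin at the centre of its tip.

How it is judged (in metres and radians):
On the way, in this order (a step that is already met when the one before it is completed fails the run):
1. the locking pin is fully home through the sweeper bar in the socket, let go of, the cap still on (horizontal distance between pin and socket below 0.005 m and horizontal distance between pin and lock_hole below 0.004 m and z of pin in the frame of lock_hole below -0.03 m and angle between pin's own z axis and vertical below 0.15 rad and contact force between the fingers and pin below 0.1 N and z of cap in the frame of mill below 0.169 m), for 0.2 s.
2. the cap is off the shaft end and held by the gripper, the pin still home (horizontal distance between pin and socket below 0.005 m and horizontal distance between pin and lock_hole below 0.004 m and z of pin in the frame of lock_hole below -0.03 m and angle between pin's own z axis and vertical below 0.15 rad and z of cap in the frame of mill above 0.199 m and contact force between the fingers and cap above 2 N), for 0.2 s.
At the end, for the whole second after the job is handed in: The gripper holds the cap (over 2 N of finger contact), at rest, its underside at least 38 mm above its seat (18 mm above the shaft end) and touching nothing of the mill; the pin, released, stands within 4 mm of fully home in lock hole and socket (all of step 2 and contact force between the fingers and pin below 0.1 N and contact force between cap and mill below 0.2 N and linear speed of cap below 0.03 m/s); the arm keeps its last pose, push and grip.
It fails at once if a bystander is moved by more than 30 mm (distance of any of hopper, top_stone, bowl, cup, timer, jar, t_key, scraper from where it was at the start of the episode above 0.03 m).
It also fails if it takes over 67 s, if anything falls off the work surface, if the arm or the gripper's body presses on something with over 40 N, if the wrist force passes 120 N, or if a joint passes its speed limit or range.

## Working session

There is one attempt and no reset: what is moved stays moved. The work goes in short steps, Python scripts to look and compute and a tool call to move; the robot and the scene stay as the last step left them, time stands still between calls to the robot, and variables do not carry over. Pictures are saved under pics/ and viewed, and the job is handed in when it is done.

Besides the shell and the picture viewer there is one more tool, called after "Call:" as name(argument=value, ...) on one line, values as JSON. step_arm: Moves the arm, as the interface text tells. Its arguments: {"type":"object","properties":{"commands":{"type":"string"}},"required":["commands"]}

```bash
mkdir -p pics; ls
cat > h.py <<'E'
import numpy as np, cv2
from plant import manip
def grab(name,fn=None):
    c=manip.calibration(name); im,d=manip.read_camera(name)
    if fn: cv2.imwrite('pics/'+fn+'.png',im[:,:,::-1])
    np.savez('pics/'+(fn or name)+'.npz',im=im,d=d,K=c['camera_matrix'],R=c['R'],t=c['t'])
    return im,d,c
def load(fn):
    return np.load('pics/'+fn+'.npz')
def px(z,u,v,depth=None):
    d=z['d'][int(round(v)),int(round(u))] if depth is None else depth
    p=np.linalg.inv(z['K'])@np.array([u,v,1.])*d
    return z['R'].T@(p-z['t'])
def pxz(z,u,v,h):
    r=z['R'].T@(np.linalg.inv(z['K'])@np.array([u,v,1.])); o=-z['R'].T@z['t']
    return o+r*(h-o[2])/r[2]
def proj(z,X):
    p=z['R']@np.array(X)+z['t']; p=z['K']@p; return p[:2]/p[2]
def crop(fn,u0,v0,u1,v1,s,out):
    im=cv2.imread('pics/'+fn+'.png')[v0:v1,u0:u1]; cv2.imwrite('pics/'+out+'.png',cv2.resize(im,None,fx=s,fy=s,interpolation=cv2.INTER_CUBIC))
E
python3 - <<'E'
from h import *
print(manip.state())
for n in('top','side'):
    im,d,c=grab(n,n+'0'); print(n,c)
E
```

```text
pics
{'t': 0.0, 'joint_positions': array([-1.25037159e+00,  3.53627777e-01,  1.63414668e+00,  2.90741354e-06,
        1.15521275e+00, -2.42014245e-03]), 'qvel': array([2.91423487e-04, 3.85464418e-04, 6.88145660e-05, 3.42542010e-04,
       4.31796038e-04, 5.78644483e-04]), 'joint_efforts': array([ 3.37842430e-03, -5.93829381e+01, -3.34215403e+01,  7.02148885e-02,
        2.33630289e-02, -1.27980406e-04]), 'tcp_pos': array([ 198.11941728, -592.23003725,  213.87105933]), 'tcp_rot': array([ 9.86999518e-01,  1.60721699e-01, -1.09089226e-04, -6.88691478e-04]), 'contact_force': array([ 0.1659046 , -0.31375538,  0.21472945]), 'wrist_torque': array([-0.01046109,  0.0018674 ,  0.00023175]), 'gripper_width': 92.46088588488972}
top {'camera_matrix': array([[556.41429133,   0.        , 330.55212227],
       [  0.        , 556.41429133, 245.30620413],
       [  0.        ,   0.        ,   1.        ]]), 'R': array([[-0.01360549, -0.99988851,  0.00615327],
       [-0.99554033,  0.01297129, -0.09344085],
       [ 0.09335061, -0.00739714, -0.99560582]]), 't': array([  87.88423473,  521.05556078, 1791.08562895])}
side {'camera_matrix': array([[587.73844026,   0.        , 320.03045947],
       [  0.        , 587.73844026, 240.41871991],
       [  0.        ,   0.        ,   1.        ]]), 'R': array([[ 0.94738136, -0.32003951, -0.00657805],
       [-0.19447811, -0.55912897, -0.80594855],
       [ 0.2542574 ,  0.76481992, -0.59194904]]), 't': array([-457.4691729 ,  267.90643983, 1316.82186506])}
```

View pics/top0.png

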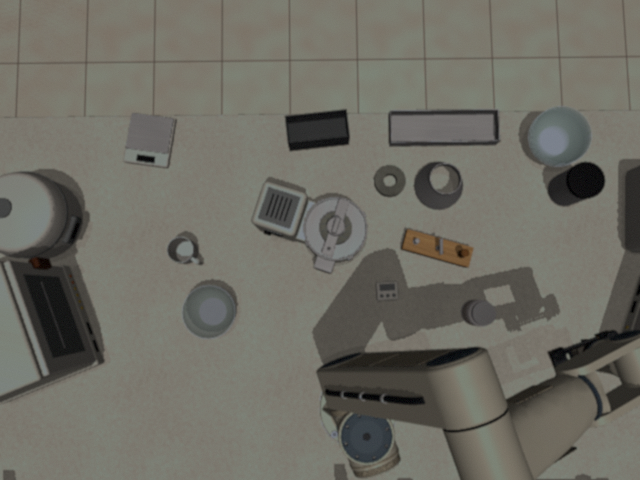

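View pics/side0.png

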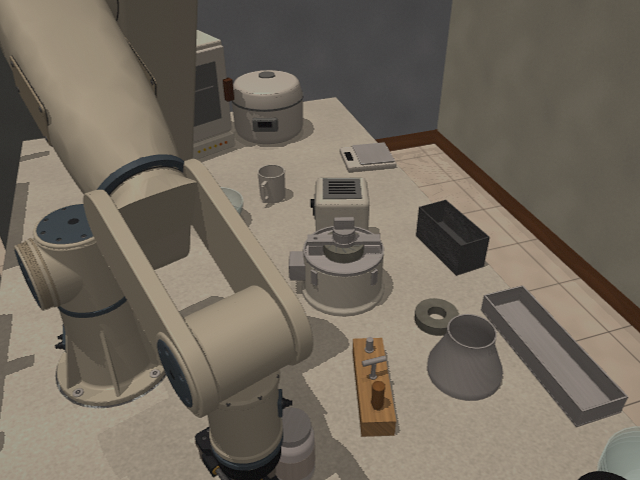

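The mill is at about (335,228) and the tool block at (437,247). I'll enlarge both.

Run:
```python
from h import *
crop('top0',240,165,490,285,3.2,'tc0')
crop('side0',270,170,470,450,2.1,'sc0')
z=load('top0')
for n,u,v in [('cap',336,226),('block',437,247),('pin',418,240),('tk',440,243),('scr',463,250),('spout',324,266)]:
    print(n,px(z,u,v))
```

```text
cap [560.75592607  65.64662021 215.63042166]
block [ 509.09097115 -259.73801629   58.21272409]
pin [ 530.62684448 -196.52005178   75.9002175 ]
tk [ 518.9597114  -263.57534712   88.38834325]
scr [ 494.40291015 -330.93226223  106.36717139]
spout [450.90494421 102.81095737  94.74826615]
```

View pics/tc0.png

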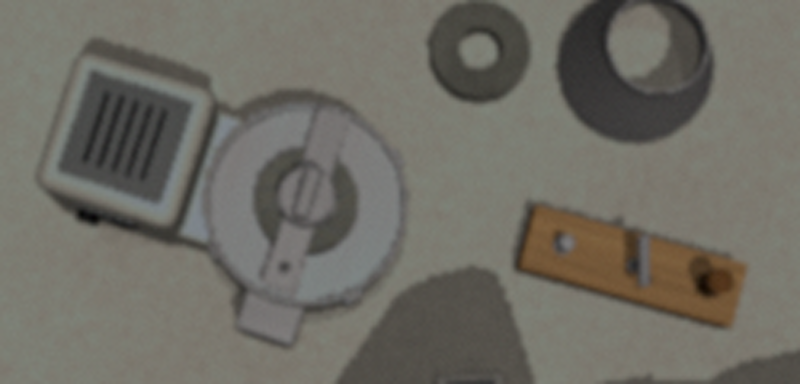

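View pics/sc0.png

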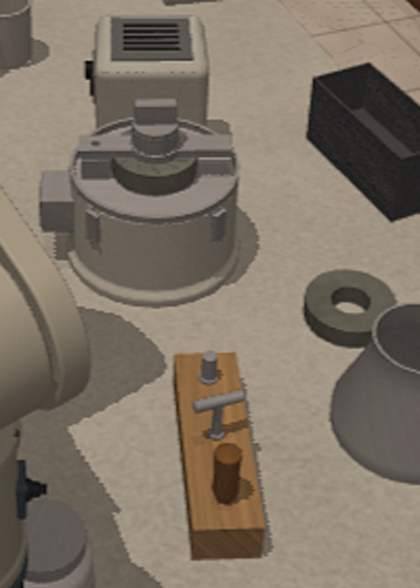

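Run:
```python
from h import *
z=load('top0')
f=lambda u,v:(240+u/3.2,165+v/3.2)
pin=pxz(z,*f(565,241),79);print('pin',pin)
for c in [(530,205),(745,262),(733,325),(518,270)]: print('blk',pxz(z,*f(*c),45))
cap=pxz(z,*f(307,194),217);hole=pxz(z,*f(284,266),160)
print('cap',cap,'hole',hole,np.linalg.norm((cap-hole)[:2]),np.degrees(np.arctan2(*(cap-hole)[1::-1])))
z2=load('side0')
g=lambda u,v:(270+u/2.1,170+v/2.1)
print('pin side',pxz(z2,*g(209,357),79),'cap',pxz(z2,*g(155,105),217),'hole',pxz(z2,*g(95,143),160))
c=manip.calibration('wrist');print(c,-c['R'].T@c['t'])
from scipy.spatial.transform import Rotation as R
s=manip.state();print(R.from_quat(s['tcp_rot']).as_matrix())
```

```text
pin [ 529.37658336 -191.41868378   79.        ]
blk [ 569.85170397 -162.56283227   45.        ]
blk [ 509.15072482 -378.15384367   45.        ]
blk [ 445.71677106 -363.680039     45.        ]
blk [ 504.04752045 -148.72962076   45.        ]
cap [561.68675526  65.83767168 217.        ] hole [500.97386726  87.49694938 160.        ] 64.46067855559107 -19.6338210412183
pin side [ 527.90439675 -197.99029081   79.        ] cap [562.07551848  56.24637548 217.        ] hole [500.35787386  84.48086394 160.        ]
{'camera_matrix': array([[368.68528808,   0.        , 312.94716569],
       [  0.        , 368.68528808, 239.74370046],
       [  0.        ,   0.        ,   1.        ]]), 'R': array([[ 0.31716765, -0.94836743, -0.00197545],
       [-0.90526377, -0.3033718 ,  0.2974274 ],
       [-0.28266976, -0.09254605, -0.95474239]]), 't': array([-623.60926187,  -33.70763664,  392.93774506])} [ 278.34599729 -565.27182262  383.94799139]
[[ 9.48358225e-01  3.17201055e-01 -4.09500089e-04]
 [ 3.17201319e-01 -9.48357498e-01  1.17438666e-03]
 [-1.58357930e-05 -1.24363321e-03 -9.99999227e-01]]
```

The pin is the short tool at the mill end of the block, at about (529,-194). I'll move the wrist camera above it, with the jaws along the block's x axis.

Call:
step_arm(commands="30 -18 0 0 0 -5 60; 64 -39 0 0 0 -11 60; 98 -60 0 0 0 -17 60; 132 -81 0 0 0 -23 60; 166 -102 0 0 0 -29 60; 200 -123 0 0 0 -35 60; 234 -144 0 0 0 -41 60; 268 -165 0 0 0 -46 60; 302 -186 0 0 0 -51 60; 336 -207 0 0 0 -56 60")

```text
t: 0.93
tcp_pos: [452.0, -288.0, 214.5]
tcp_rot: [0.795, 0.607, -0.0, -0.0]
contact_force: [0.2, -0.6, 0.3]
gripper_width: 60.1
```

Call:
step_arm(commands="30 13 0 0 0 0 50; 65 29 0 0 0 0 40; 95 43 0 0 0 0 40; 111 50 0 0 0 0 40; 111 50 10 0 0 0 40; 111 50 30 0 0 0 40; 111 50 40 0 0 0 40; 111 50 40 0 0 0 40; 111 50 40 0 0 0 40; 111 50 40 0 0 0 40")

```text
t: 1.77
tcp_pos: [529.0, -197.0, 175.0]
tcp_rot: [0.796, 0.605, 0.0, 0.0]
contact_force: [0.0, 0.1, 0.4]
gripper_width: 40.0
```

Run:
```python
from h import *
print(manip.state()['tcp_pos'])
grab('wrist','w1'); grab('top','top1')
z=load('w1'); print(proj(z,[529,-194,79]))
crop('top1',240,165,490,285,3.2,'tc1')
```

```text
[ 528.98052298 -196.95390423  174.9898212 ]
[312.30248371 238.97210634]
```

View pics/w1.png

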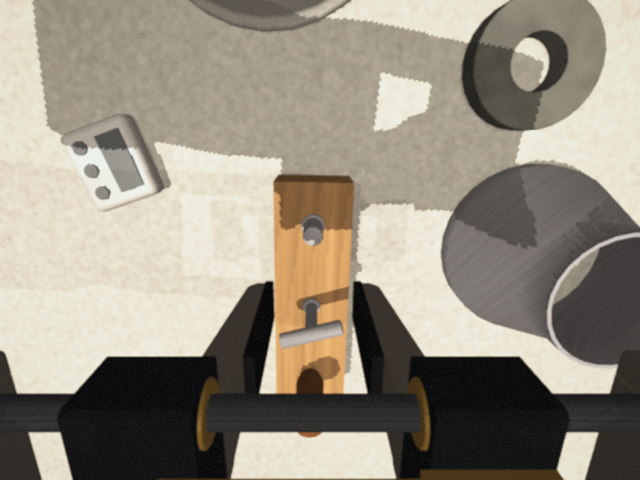

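View pics/tc1.png

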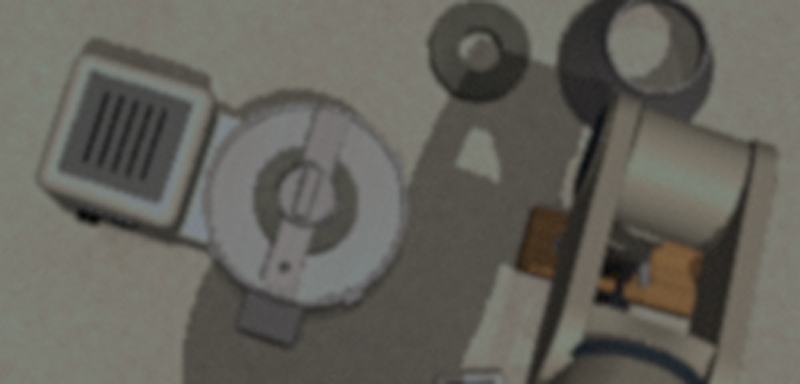

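Run:
```python
from h import *
crop('w1',265,165,365,385,2.7,'w1c')
crop('w1',285,200,345,260,8,'w1d')
z=load('w1'); print(proj(z,[529,-197,175]),z['d'][225:245:3,313])
```

```text
[313.73250059 300.13651545] [278.87778 275.1893  277.4332  277.9685  277.8719  279.5183  278.83115]
```

View pics/w1d.png

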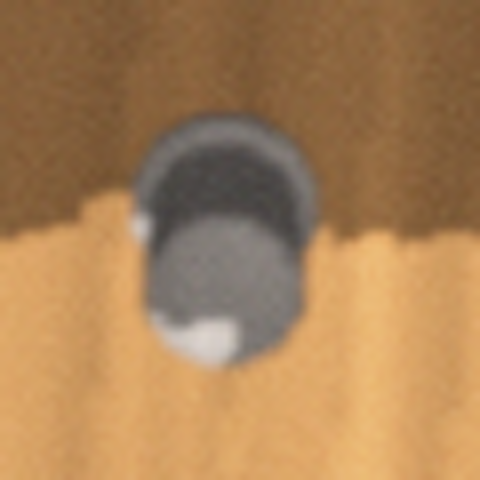

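Run:
```python
from h import *
z=load('w1'); print(pxz(z,313.1,236.25,79),pxz(z,313.6,225,49), z['R'].T)
```

```text
[ 530.15578588 -192.09369669   79.        ] [ 530.78530927 -191.52000965   49.        ] [[ 9.63336996e-01 -2.56392703e-01 -7.90228653e-02]
 [-2.68292954e-01 -9.19665748e-01 -2.86764369e-01]
 [ 8.49669005e-04  2.97452004e-01 -9.54736395e-01]]
```

Call:
step_arm(commands="3 0 10 0 0 0 40; 5.3 0 35 0 0 0 40; 5.3 0 65 0 0 0 40; 5.3 0 90 0 0 0 40; 5.3 0 108 0 0 0 40; 5.3 0 118 0 0 0 40; 5.3 0 122 0 0 0 40; 5.3 0 122.5 0 0 0 40; 5.3 0 122.5 0 0 0 30; 5.3 0 122.5 0 0 0 20")

```text
t: 2.7
tcp_pos: [531.4, -191.4, 53.2]
tcp_rot: [0.796, 0.605, 0.001, 0.001]
contact_force: [-0.3, -0.5, -0.2]
gripper_width: 28.9
```

Call:
step_arm(commands="0 0 0 0 0 0 12; 0 0 0 0 0 0 6; 0 0 0 0 0 0 6; 0 0 0 0 0 0 6; 0 0 0 0 0 0 6; 0 0 0 0 0 0 6; 0 0 -5 0 0 0 6; 0 0 -20 0 0 0 6; 0 0 -35 0 0 0 6; 0 0 -40 0 0 0 6")

```text
t: 3.53
tcp_pos: [531.5, -191.5, 94.0]
tcp_rot: [0.796, 0.605, 0.001, 0.001]
contact_force: [-0.1, 0.2, -0.5]
gripper_width: 15.1
```

Run:
```python
from h import *
s=manip.state();print(s['t'],s['tcp_pos'],s['gripper_width'],s['contact_force'])
grab('wrist','w2')
```

```text
3.5333 [ 531.45265089 -191.46408951   93.99860267] 15.124145798924836 [-0.14684599  0.17907878 -0.50800427]
```

View pics/w2.png

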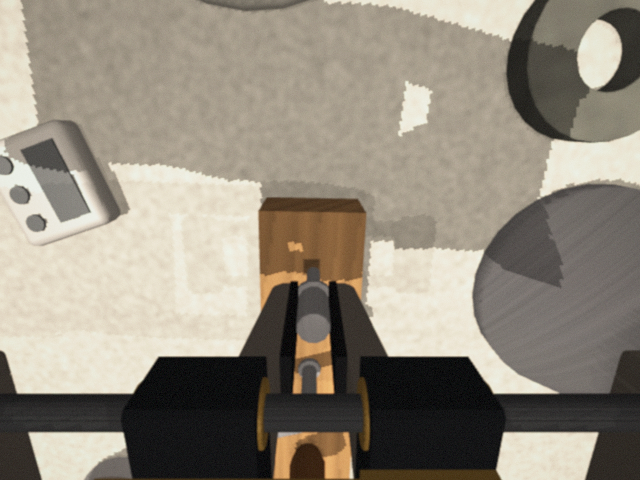

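Call:
step_arm(commands="0 0 -30 0 0 0 6; 0 0 -70 0 0 -5 6; 0 0 -110 0 0 -12 6; 10 -4 -145 0 0 -19 6; 45 -18 -155 0 0 -26 6; 80 -32 -155 0 0 -33 6; 115 -46 -155 0 0 -40 6; 150 -60 -155 0 0 -47 6; 180 -72 -155 0 0 -54 6; 205 -82 -155 0 0 -61 6")

```text
t: 4.42
tcp_pos: [505.4, 30.4, 246.6]
tcp_rot: [0.376, 0.927, 0.0, -0.0]
contact_force: [0.3, -0.3, -1.2]
gripper_width: 15.1
```

Call:
step_arm(commands="12 5 0 0 0 -6 6; 24 11 0 0 0 -12 6; 33 15 0 0 0 -18 6; 33 15 0 0 0 -24 6; 33 15 5 0 0 -24 6; 33 15 10 0 0 -24 6; 33 15 10 0 0 -24 6; 33 15 10 0 0 -24 6; 33 15 10 0 0 -24 6; 33 15 10 0 0 -24 6")

```text
t: 5.25
tcp_pos: [493.4, 61.9, 237.1]
tcp_rot: [0.179, 0.984, -0.0, -0.0]
contact_force: [0.4, -0.3, 0.2]
gripper_width: 15.1
```

Run:
```python
from h import *
s=manip.state();print(s['t'],s['tcp_pos'],s['tcp_rot'],s['joint_positions'],s['gripper_width'])
grab('wrist','w3')
```

```text
5.25 [493.40014512  61.91359157 237.08098956] [ 1.78709501e-01  9.83901882e-01 -1.50630964e-06 -3.53772404e-06] [ 1.21815140e-01  1.29484639e-01  1.87515572e+00 -8.54930595e-07
  1.13695994e+00 -1.08963146e+00] 15.116679609702935
```

View pics/w3.png

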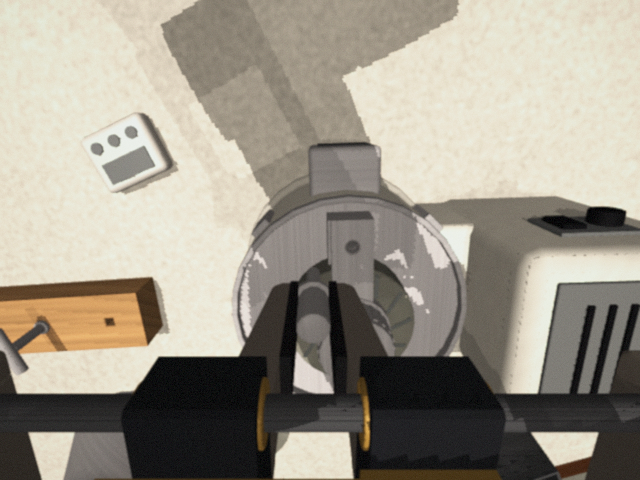

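Run:
```python
from h import *
crop('w3',270,200,390,350,5,'w3c')
```

```text
(no output)
```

View pics/w3c.png

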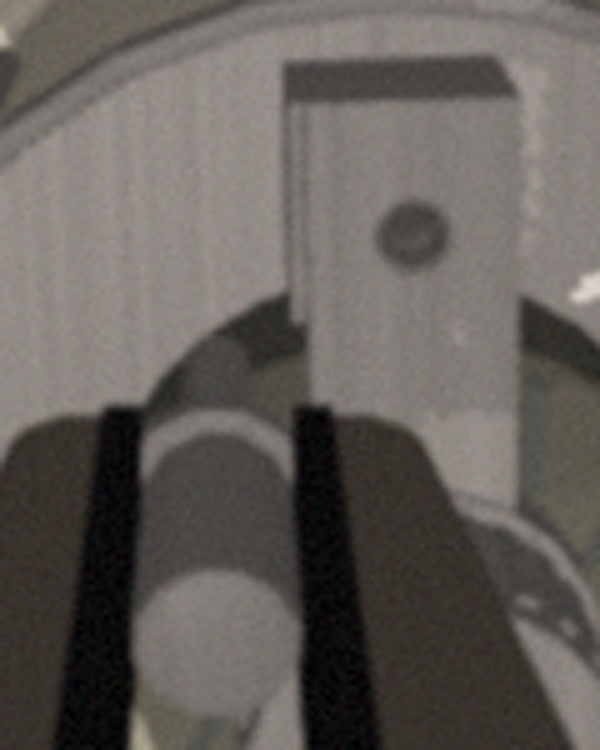

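Run:
```python
from h import *
z=load('w3'); f=lambda u,v:(270+u/5,200+v/5)
h=pxz(z,*f(412,236),160);print('hole',h)
for c in [(303,100),(515,95),(312,400),(520,480)]: print(pxz(z,*f(*c),160))
for zz in(263,264,265): print('pintop',pxz(z,*f(218,643),zz))
# predict tip arc for vertical pin at TCP
for X in ([493.4,61.9]),:
  for d in (0,):
    tz=237-41
    a=np.linspace(0,6.28,60)
    P=np.array([proj(z,[X[0]+3.0*np.cos(t),X[1]+3.0*np.sin(t),tz]) for t in a]); P=(P-[270,200])*5
    print('tip pred',P.min(0),P.max(0))
    P=np.array([proj(z,[X[0]+8*np.cos(t),X[1]+8*np.sin(t),tz+68]) for t in a]); P=(P-[270,200])*5
    print('top pred',P.min(0),P.max(0))
    P=np.array([proj(z,[X[0]+10*np.cos(t),X[1]+10*np.sin(t),tz+38]) for t in a]); P=(P-[270,200])*5
    print('flange pred',P.min(0),P.max(0))
print(z['d'][320:336:4,313])
```

```text
hole [501.156186    89.31729041 160.        ]
[477.07746912  81.59622705 160.        ]
[486.71302139 109.23554803 160.        ]
[519.86937056  67.60565006 160.        ]
[542.74632614  92.01779959 160.        ]
pintop [494.60704748  62.13801938 263.        ]
pintop [494.04431578  62.345804   264.        ]
pintop [493.48158409  62.55358863 265.        ]
tip pred [186.70096755 324.81533156] [235.40749638 370.12146105]
top pred [119.70475488 557.00381138] [301.54907606 717.63028689]
flange pred [114.23426715 396.63146755] [307.42477406 572.07330244]
[162.28416 162.7296  164.14343 163.58107]
```

Call:
step_arm(commands="2 6 5 0 0 -1.5 6; 3.4 11.7 15 0 0 -2.8 6; 3.4 11.7 25 0 0 -2.8 6; 3.4 11.7 30 0 0 -2.8 6; 3.4 11.7 30 0 0 -2.8 6; 3.4 11.7 30 0 0 -2.8 6; 3.4 11.7 30 0 0 -2.8 6; 3.4 11.7 30 0 0 -2.8 6; 3.4 11.7 30 0 0 -2.8 6; 3.4 11.7 30 0 0 -2.8 6")

```text
t: 6.13
tcp_pos: [494.4, 74.2, 207.4]
tcp_rot: [0.154, 0.988, 0.0, 0.0]
contact_force: [0.6, 1.1, -0.7]
gripper_width: 15.0
```

Run:
```python
from h import *
s=manip.state();print(s['t'],s['tcp_pos'],s['tcp_rot'],s['gripper_width'])
grab('wrist','w4')
crop('w4',270,200,390,350,5,'w4c')
crop('w4',290,210,370,270,10,'w4d')
```

```text
6.1333 [494.39016568  74.24236598 207.38894565] [1.53979428e-01 9.88074010e-01 6.63123989e-05 2.86704654e-04] 14.977001007814838
```

View pics/w4c.png

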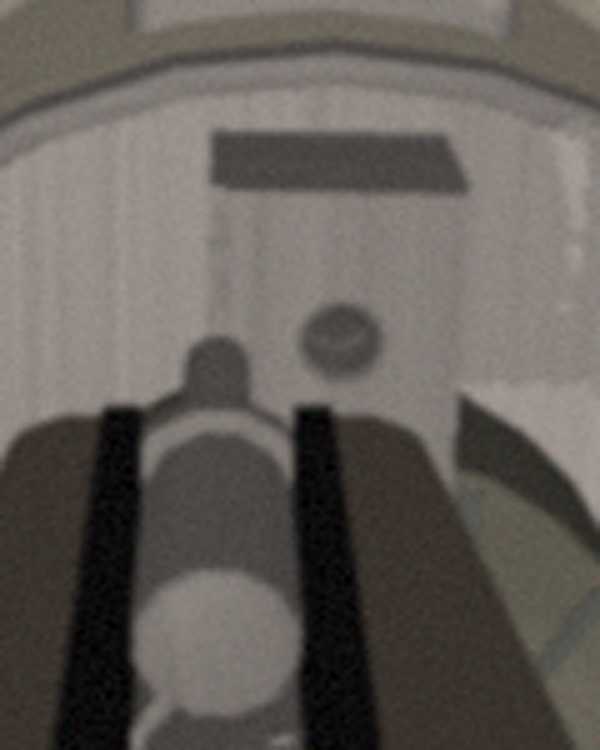

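View pics/w4d.png

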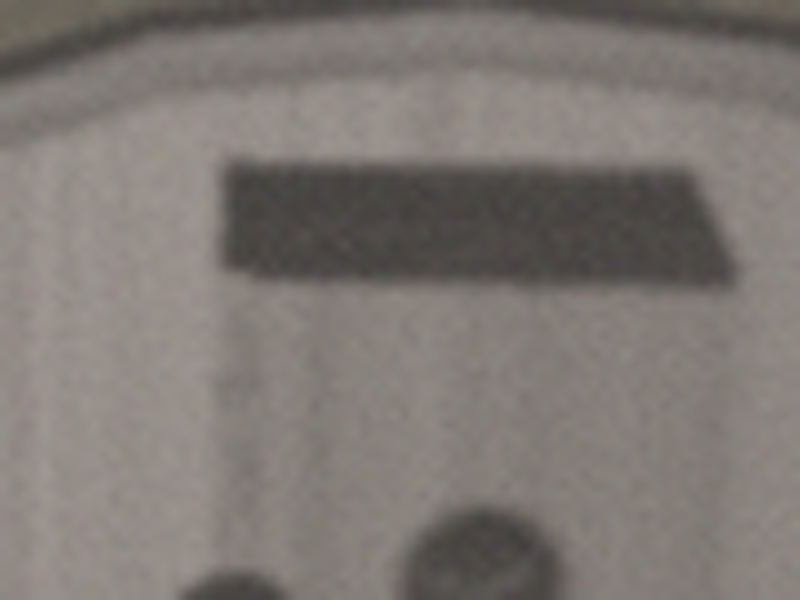

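Run:
```python
from h import *
from scipy.spatial.transform import Rotation as R
z=load('w4'); f=lambda u,v:(270+u/5,200+v/5)
s=manip.state(); M=R.from_quat(s['tcp_rot']).as_matrix(); T=s['tcp_pos']
loc=lambda P:np.round((M.T@(P-T)),2)
print('axes',M[:,0],M[:,1])
print('hole',pxz(z,*f(342,340),160),loc(pxz(z,*f(342,340),160)))
for off in (41,42.2):
  tz=T[2]-off
  for r in(3,3.5): print('tip front',off,loc(pxz(z,*f(218,336),tz))-[r,0,0])
  print('flange',loc(pxz(z,*f(218,408),tz+38))-[10,0,0])
  print('top',loc(pxz(z,*f(217,570),tz+68))-[8,0,0],loc(pxz(z,*f(217,717),tz+68))+[8,0,0])
  print('topc',loc(pxz(z,*f(217,643),tz+68)))
for c in [(212,188),(468,192),(458,390)]: print(pxz(z,*f(*c),160),loc(pxz(z,*f(*c),160)))
```

```text
axes [-9.52607657e-01  3.04201324e-01 -4.54175141e-04] [3.04201251e-01 9.52607762e-01 2.22893121e-04]
hole [500.95086811  89.57995504 160.        ] [-1.61 16.57 47.35]
tip front 41 [-1.53  0.84 41.  ]
tip front 41 [-2.03  0.84 41.  ]
flange [-1.3   0.72  3.  ]
top [ -1.3    0.54 -27.  ] [  0.03   0.54 -27.  ]
topc [ -0.49   0.54 -27.  ]
tip front 42.2 [-2.    0.84 42.2 ]
tip front 42.2 [-2.5   0.84 42.2 ]
flange [-1.84  0.72  4.2 ]
top [ -1.96   0.54 -25.8 ] [ -0.75   0.55 -25.8 ]
topc [ -1.21   0.54 -25.8 ]
[476.74671742  80.03641308 160.        ] [18.55  0.11 47.34]
[486.87440672 109.98638472 160.        ] [18.01 31.72 47.35]
[512.05241782 101.74605365 160.        ] [-8.48 31.53 47.36]
```

Call:
step_arm(commands="0.1 6 0 0 0 0 6; 0.2 12 0 0 0 0 6; 0.2 15.7 0 0 0 0 6; 0.2 15.7 0 0 0 0 6; 0.2 15.7 0 0 0 0 6; 0.2 15.7 0 0 0 0 6; 0.2 15.7 1 0 0 0 6; 0.2 15.7 2 0 0 0 6; 0.2 15.7 2 0 0 0 6; 0.2 15.7 2 0 0 0 6")

```text
t: 7.02
tcp_pos: [498.7, 89.2, 205.0]
tcp_rot: [0.154, 0.988, -0.0, -0.0]
contact_force: [-0.3, -0.0, -1.1]
gripper_width: 15.2
```

Run:
```python
from h import *
s=manip.state();print(s['t'],s['tcp_pos'],s['tcp_rot'],s['contact_force'])
grab('wrist','w5')
crop('w5',290,230,350,290,8,'w5c')
```

```text
7.0167 [498.67171195  89.20752069 204.98517032] [ 1.53985460e-01  9.88073107e-01 -3.49400047e-05 -1.06501427e-04] [-0.30559037 -0.04014098 -1.13160209]
```

View pics/w5c.png

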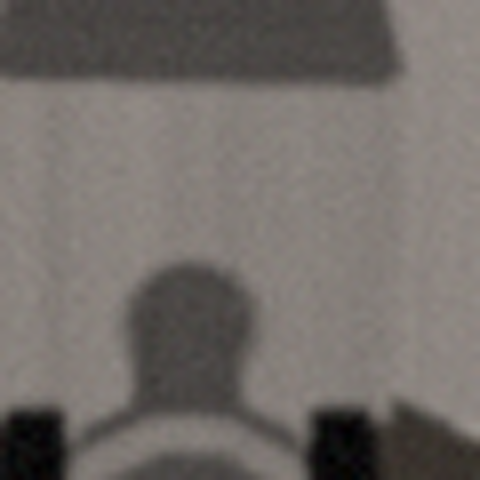

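Call:
step_arm(commands="0 0 1 0 0 0 6; 0 0 2 0 0 0 6; 0 0 3 0 0 0 6; 0 0 4 0 0 0 6; 0 0 5 0 0 0 6; 0 0 6 0 0 0 6; 0 0 7 0 0 0 6; 0 0 7 0 0 0 6; 0 0 7 0 0 0 6; 0 0 7 0 0 0 6")

```text
t: 7.9
tcp_pos: [498.8, 89.3, 198.1]
tcp_rot: [0.154, 0.988, 0.0, 0.0]
contact_force: [-0.7, -0.8, -0.5]
gripper_width: 15.1
```

Run:
```python
from h import *
s=manip.state();print(s['t'],s['tcp_pos'],s['contact_force'],s['wrist_torque'])
grab('wrist','w6')
crop('w6',290,230,350,290,8,'w6c')
```

```text
7.9 [498.80574783  89.3402839  198.13313335] [-0.72247805 -0.82761144 -0.52930965] [ 0.02287786 -0.14295591 -0.01575785]
```

View pics/w6c.png

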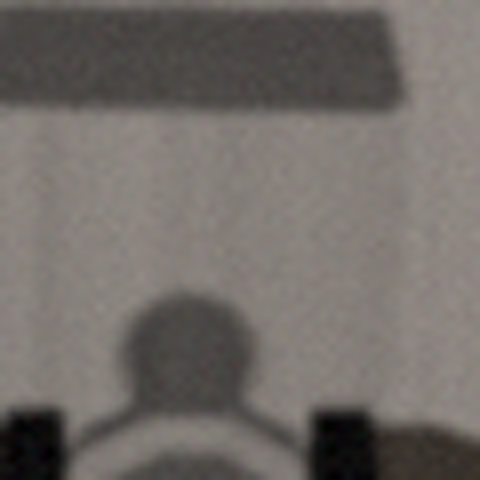

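Call:
step_arm(commands="0 0 1.5 0 0 0 6; 0 0 3 0 0 0 6; 0 0 4.5 0 0 0 6; 0 0 6 0 0 0 6; 0 0 7.5 0 0 0 6; 0 0 9 0 0 0 6; 0 0 10.5 0 0 0 6; 0 0 12 0 0 0 6; 0 0 12 0 0 0 6; 0 0 12 0 0 0 6")

```text
t: 8.78
tcp_pos: [498.7, 89.3, 186.0]
tcp_rot: [0.154, 0.988, -0.0, -0.0]
contact_force: [1.2, -0.7, -1.7]
gripper_width: 15.2
```

Run:
```python
from h import *
s=manip.state();print(s['t'],s['tcp_pos'],s['contact_force'],s['wrist_torque'])
grab('wrist','w7')
crop('w7',290,230,350,290,8,'w7c')
```

```text
8.7833 [498.7475282  89.312174  185.9687816] [ 1.22000313 -0.66853032 -1.66922331] [-0.0506291  -0.22696227 -0.0061988 ]
```

View pics/w7c.png

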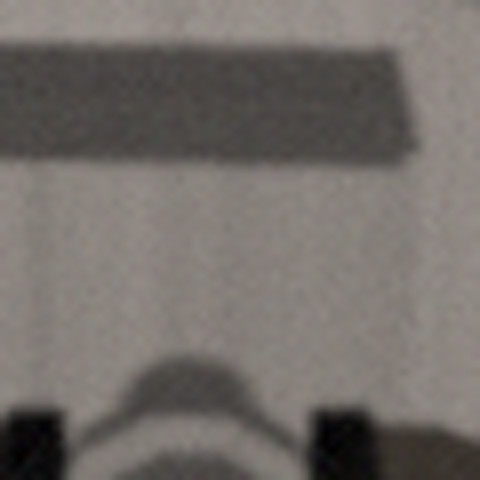

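Call:
step_arm(commands="0 0 2 0 0 0 6; 0 0 4 0 0 0 6; 0 0 6 0 0 0 6; 0 0 8 0 0 0 6; 0 0 10 0 0 0 6; 0 0 12 0 0 0 6; 0 0 14 0 0 0 6; 0 0 16 0 0 0 6; 0 0 16.5 0 0 0 6; 0 0 16.5 0 0 0 6")

```text
t: 9.67
tcp_pos: [498.8, 89.3, 169.4]
tcp_rot: [0.154, 0.988, -0.0, -0.0]
contact_force: [0.8, -0.3, -1.1]
gripper_width: 15.1
```

Run:
```python
from h import *
s=manip.state();print(s['t'],s['tcp_pos'],s['contact_force'],s['wrist_torque'])
```

```text
9.6667 [498.77854186  89.31517207 169.41498114] [ 0.79899154 -0.31266664 -1.10601262] [-0.02881159 -0.30496054 -0.03984133]
```

Nearly home with no axial force. I'll press to seat the flange.

Call:
step_arm(commands="0 0 0.5 0 0 0 6; 0 0 1 0 0 0 6; 0 0 1.5 0 0 0 6; 0 0 2 0 0 0 6; 0 0 2.3 0 0 0 6; 0 0 2.3 0 0 0 6; 0 0 2.3 0 0 0 6; 0 0 2.3 0 0 0 6; 0 0 2.3 0 0 0 6; 0 0 2.3 0 0 0 6")

```text
t: 10.5
tcp_pos: [499.0, 89.5, 168.0]
tcp_rot: [0.154, 0.988, 0.0, 0.0]
contact_force: [-2.2, -0.3, 5.9]
gripper_width: 15.3
```

Seated at TCP z = 168 as predicted, with 6 N of reaction. I'll let go and lift.

Call:
step_arm(commands="0 0 0 0 0 0 15; 0 0 -1 0 0 0 22; 0 0 -1 0 0 0 30; 0 0 -1 0 0 0 30; 0 0 -1 0 0 0 30; 0 0 -6 0 0 0 30; 0 0 -30 0 0 0 30; 0 0 -60 0 0 0 30; 0 0 -80 0 0 0 30; 0 0 -80 0 0 0 30")

```text
t: 11.33
tcp_pos: [501.1, 89.7, 251.8]
tcp_rot: [0.154, 0.988, 0.001, 0.003]
contact_force: [1.0, -0.1, 0.5]
gripper_width: 30.2
```

Run:
```python
from h import *
s=manip.state();print(s['t'],s['tcp_pos'],s['tcp_rot'],s['contact_force'],s['gripper_width'])
grab('wrist','w8')
```

```text
11.3333 [501.11714801  89.74500394 251.77379358] [0.1538955  0.98808153 0.00108849 0.00314328] [ 0.97817942 -0.10868178  0.50277029] 30.232311874916103
```

View pics/w8.png

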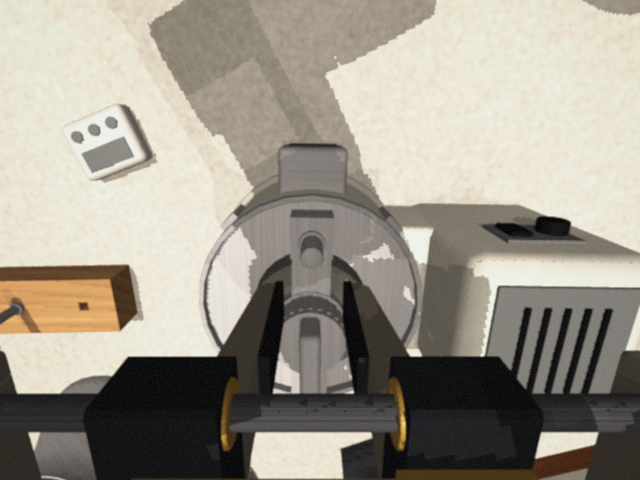

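Run:
```python
from h import *
crop('w8',250,190,370,400,3.5,'w8c'); crop('w8',270,220,350,280,10,'w8d')
```

```text
(no output)
```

View pics/w8c.png

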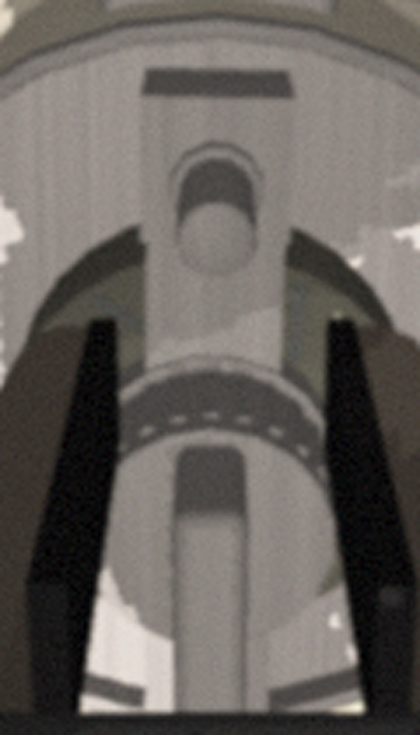

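View pics/w8d.png

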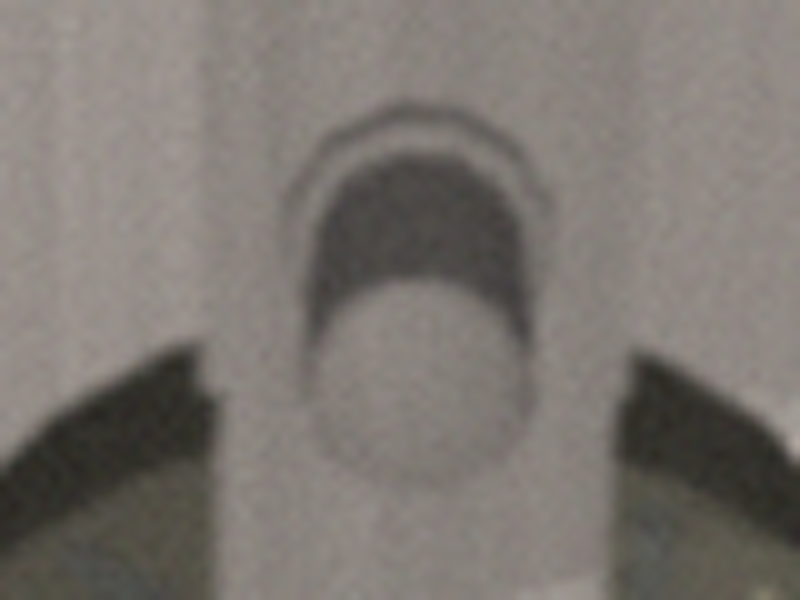

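Run:
```python
from h import *
from scipy.spatial.transform import Rotation as R
z=load('w8'); s=manip.state(); M=R.from_quat(s['tcp_rot']).as_matrix(); T=s['tcp_pos']; print(T,s['tcp_rot'],s['t'])
g=lambda u,v:(250+u/3.5,190+v/3.5)
print(M)
for c,h in [((210.5,520),217),((210.5,690),217),((210.5,455),217),((215,243),194),((144,96),160),((293,96),160)]:
    P=pxz(z,*g(*c),h); print(c,P,M.T@(P-T))
# gripper centre bias: TCP local y of u=313.6 at TCP depth
print(proj(z,T),proj(z,T-19*M[:,2]), proj(z,T+35*M[:,2]))
```

```text
[500.1290057   89.56637045 249.54604112] [1.53892695e-01 9.88085229e-01 7.00428269e-04 2.03177074e-03] 11.3833
[[-9.52625821e-01  3.04115351e-01  4.23070691e-03]
 [ 3.04121044e-01  9.52633096e-01  7.58816302e-04]
 [-3.79954373e-03  2.00951500e-03 -9.99990763e-01]]
(210.5, 520) [543.58146544  74.86279127 217.        ] [-45.74194286  -0.85795786  32.71841778]
(210.5, 690) [578.99452204  63.46465687 217.        ] [-82.9437475   -0.94654376  32.85959095]
(210.5, 455) [530.88923073  78.94794547 217.        ] [-32.408611    -0.82620818  32.66782054]
(215, 243) [500.94104613  89.40821227 194.        ] [-6.10620301e-01 -1.53333568e-02  5.55488435e+01]
(144, 96) [477.54787429  81.38463794 160.        ] [ 19.36336591 -14.841402    89.44347136]
(293, 96) [487.03186126 110.97147948 160.        ] [19.32665617 16.22822848 89.50604631]
[311.29330298 296.34650949] [311.21716483 314.63045388] [311.40116418 270.44454008]
```

Call:
step_arm(commands="-15 -0.5 0 0 0 0 40; -35 -1 0 0 0 0 40; -55 -1.5 0 0 0 0 40; -67.5 -1.5 0 0 0 0 40; -67.5 -1.5 0 0 0 0 40; -67.5 -1.5 0 0 0 0 40; -67.5 -1.5 0 0 0 0 40; -67.5 -1.5 0 0 0 0 40; -67.5 -1.5 0 0 0 0 40; -67.5 -1.5 0 0 0 0 40")

```text
t: 12.22
tcp_pos: [562.2, 67.6, 247.5]
tcp_rot: [0.154, 0.988, 0.0, 0.0]
contact_force: [0.6, 0.3, -0.1]
gripper_width: 40.2
```

Run:
```python
from h import *
from scipy.spatial.transform import Rotation as R
s=manip.state();print(s['t'],s['tcp_pos'],s['tcp_rot'],s['joint_positions'])
grab('wrist','w9'); crop('w9',230,190,390,350,3.7,'w9c')
grab('side','side9'); crop('side9',250,170,430,330,3.6,'s9c')
```

```text
12.2167 [562.18648162  67.63203299 247.45181333] [1.53687501e-01 9.88119500e-01 3.90171175e-05 6.31335105e-05] [ 1.17051116e-01  2.31224951e-01  1.72520067e+00  4.46140611e-05
  1.18502447e+00 -1.14516392e+00]
```

View pics/w9c.png

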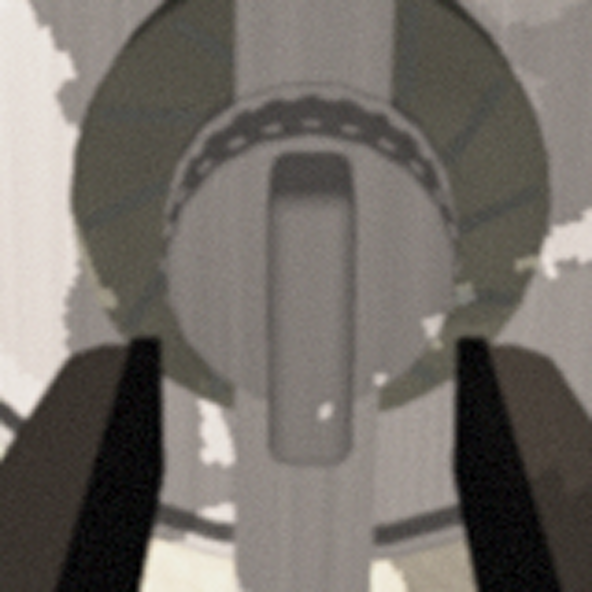

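View pics/s9c.png

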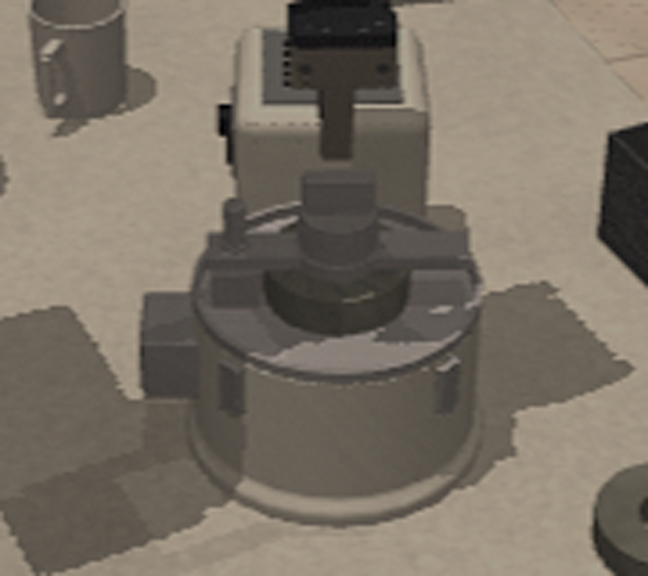

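Run:
```python
from h import *
from scipy.spatial.transform import Rotation as R
z=load('w9'); s=manip.state(); M=R.from_quat(s['tcp_rot']).as_matrix(); T=s['tcp_pos']; print(T)
g=lambda u,v:(230+u/3.7,190+v/3.7)
for c in [(311,196),(311,465),(311,330)]:
    P=pxz(z,*g(*c),217); print(c,P,M.T@(P-T))
print((proj(z,T)-[230,190])*3.7)
```

```text
[562.42741664  67.53667622 247.4887473 ]
(311, 196) [542.87349999  74.87848898 217.        ] [20.86762319  1.04635358 30.48391428]
(311, 465) [587.2252412   60.77825449 217.        ] [-25.67151384   1.0928346   30.49510073]
(311, 330) [564.25736278  68.08016559 217.        ] [-1.57087626  1.06876406 30.48930775]
[304.16368793 408.31960471]
```

Call:
step_arm(commands="-1 0.4 10 0 0 0 40; -1 0.4 30 0 0 0 40; -1 0.4 45 0 0 0 40; -1 0.4 53 0 0 0 40; -1 0.4 54 0 0 0 30; -1 0.4 54 0 0 0 20; -1 0.4 54 0 0 0 10; -1 0.4 54 0 0 0 5; -1 0.4 54 0 0 0 5; -1 0.4 54 0 0 0 5")

```text
t: 13.15
tcp_pos: [564.3, 67.5, 194.1]
tcp_rot: [0.154, 0.988, 0.0, 0.001]
contact_force: [0.7, -0.7, 2.4]
gripper_width: 13.9
```

Call:
step_arm(commands="0 0 0 0 0 0 5; 0 0 0 0 0 0 5; 0 0 0 0 0 0 5; 0 0 0 0 0 0 5; 0 0 0 0 0 2 5; 0 0 0 0 0 4 5; 0 0 0 0 0 6 5; 0 0 0 0 0 8 5; 0 0 0 0 0 8 5; 0 0 0 0 0 8 5")

```text
t: 13.98
tcp_pos: [564.3, 67.5, 194.1]
tcp_rot: [0.222, 0.975, 0.0, 0.001]
contact_force: [-0.5, 0.0, 5.5]
gripper_width: 14.1
```

Run:
```python
from h import *
s=manip.state();print(s)
```

```text
{'t': 13.9833, 'joint_positions': array([ 1.16560875e-01,  2.85655812e-01,  1.77837038e+00, -2.29753146e-04,
        1.07602337e+00, -1.00612528e+00]), 'qvel': array([ 0.00032064,  0.00083829,  0.00170589, -0.00091033, -0.00036542,
       -0.00787143]), 'joint_efforts': array([-3.88395879e-01, -4.95867491e+01, -2.95388871e+01,  2.60182600e-01,
       -6.87549313e-03,  5.62440399e-01]), 'tcp_pos': array([564.30058485,  67.51196285, 194.11624965]), 'tcp_rot': array([2.22131991e-01, 9.75016294e-01, 1.62418255e-04, 7.61011573e-04]), 'contact_force': array([-0.45043314,  0.02732998,  5.47111731]), 'wrist_torque': array([-0.00482937, -0.08366237,  0.49168909]), 'gripper_width': 14.138217554847435}
```

Call:
step_arm(commands="0 0 0 0 0 1.5 5; 0 0 0 0 0 3 5; 0 0 0 0 0 4.5 5; 0 0 0 0 0 6 5; 0 0 0 0 0 6 5; 0 0 0 0 0 6 5; 0 0 0 0 0 6 5; 0 0 0 0 0 6 5; 0 0 0 0 0 6 5; 0 0 0 0 0 6 5")

```text
t: 14.82
tcp_pos: [564.5, 67.5, 194.1]
tcp_rot: [0.272, 0.962, 0.0, 0.001]
contact_force: [0.0, 0.6, 6.0]
gripper_width: 14.8
```

Run:
```python
from h import *
s=manip.state();print(s['joint_positions'],s['joint_efforts'],s['wrist_torque'],s['contact_force'],s['tcp_rot'])
grab('wrist','w10'); crop('w10',220,190,400,380,3,'w10c')
```

```text
[ 1.16645598e-01  2.85721104e-01  1.77826788e+00 -5.43710030e-04
  1.07577951e+00 -9.02147016e-01] [ -0.7750053  -49.73458886 -29.38400209   0.50862148   0.15161674
   0.88291297] [-0.00870152 -0.22280466  0.8566434 ] [0.038971   0.57427702 5.99200403] [2.72386843e-01 9.62187361e-01 1.27868718e-04 9.34249490e-04]
```

View pics/w10c.png

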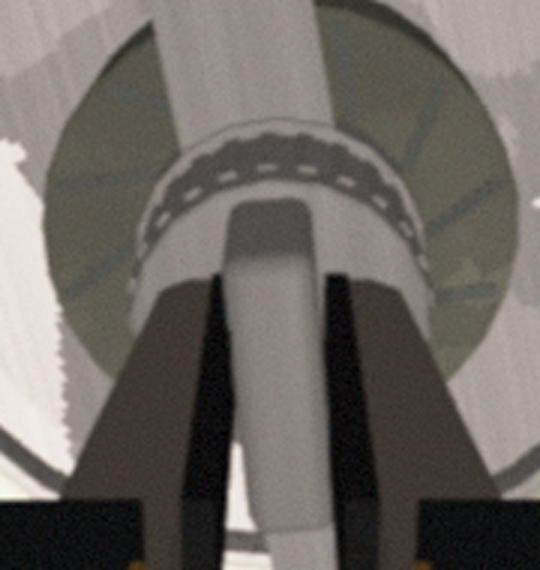

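Clockwise (seen from above) stops: the torque climbs to 0.86 Nm and the wing twists in the pads. I'll try counter-clockwise.

Call:
step_arm(commands="0 0 0 0 0 -4 5; 0 0 0 0 0 -8 5; 0 0 0 0 0 -12 5; 0 0 0 0 0 -16 5; 0 0 0 0 0 -20 5; 0 0 0 0 0 -24 5; 0 0 0 0 0 -28 5; 0 0 0 0 0 -32 5; 0 0 0 0 0 -34 5; 0 0 0 0 0 -34 5")

```text
t: 15.7
tcp_pos: [564.4, 67.5, 194.1]
tcp_rot: [-0.021, 1.0, 0.0, 0.001]
contact_force: [0.6, 0.1, 5.5]
gripper_width: 13.9
```

Run:
```python
from h import *
s=manip.state();print(s['joint_positions'],s['joint_efforts'],s['wrist_torque'],s['contact_force'],s['tcp_rot'])
grab('wrist','w11'); crop('w11',220,190,400,380,3,'w11c')
```

```text
[ 1.16396842e-01  2.85687528e-01  1.77830421e+00  2.76758592e-05
  1.07589976e+00 -1.49677171e+00] [ 1.68108847e-01 -4.96780479e+01 -2.94540113e+01  1.63265015e-02
  8.28636903e-02 -7.65390359e-01] [ 0.06579366 -0.14121964  0.00605047] [0.57567383 0.06789347 5.50766875] [-2.11779584e-02  9.99775360e-01  9.29900511e-05  8.45569149e-04]
```

View pics/w11c.png

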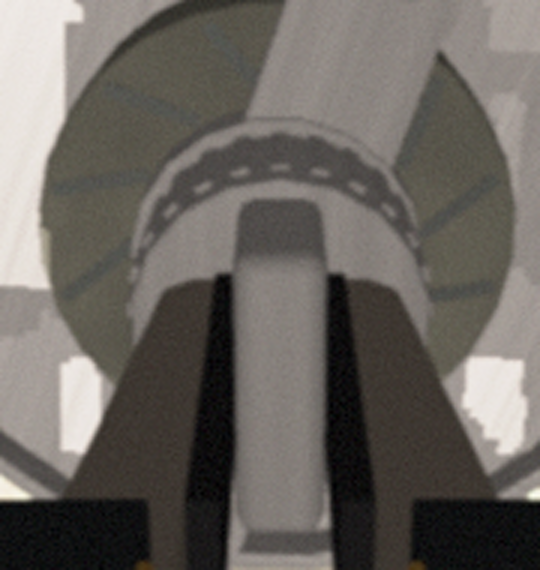

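Counter-clockwise turns freely, with the wing aligned and about zero torque. I'll carry on to about 1.5 rad.

Call:
step_arm(commands="0 0 0 0 0 -6.5 5; 0 0 0 0 0 -13 5; 0 0 0 0 0 -19.5 5; 0 0 0 0 0 -26 5; 0 0 0 0 0 -32.5 5; 0 0 0 0 0 -39 5; 0 0 0 0 0 -45.5 5; 0 0 0 0 0 -52 5; 0 0 0 0 0 -58.5 5; 0 0 0 0 0 -65 5")

```text
t: 16.58
tcp_pos: [565.2, 66.9, 194.2]
tcp_rot: [-0.556, 0.831, -0.001, 0.001]
contact_force: [3.2, -2.5, 4.1]
gripper_width: 13.5
```

Run:
```python
from h import *
s=manip.state();print(s['joint_positions'],s['joint_efforts'],s['wrist_torque'],s['contact_force'],s['tcp_rot'])
grab('wrist','w12'); crop('w12',220,190,400,380,3,'w12c')
```

```text
[ 1.15936794e-01  2.85862387e-01  1.77786151e+00 -1.30522707e-03
  1.07470781e+00 -2.63429793e+00] [  2.1079047  -50.66518307 -28.50021243   0.90523241   1.05412636
   2.11706579] [-0.44507508 -0.69312804 -0.18060904] [ 3.2235505  -2.53525825  4.11123246] [-0.55638428  0.83092341 -0.00123226  0.00114429]
```

View pics/w12c.png

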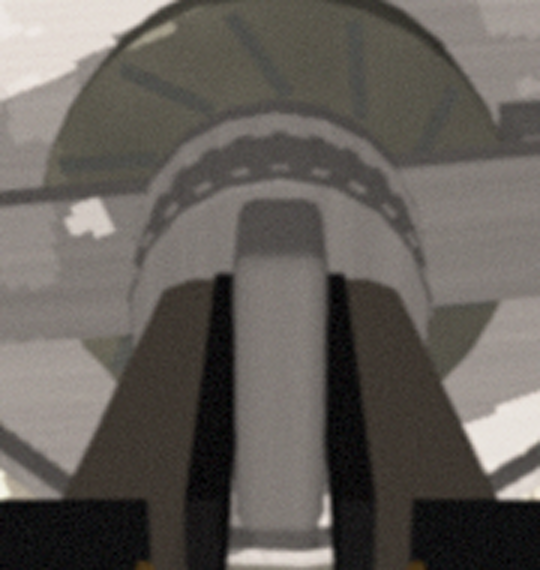

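Call:
step_arm(commands="0 0 0 0 0 0 5; 0 0 0 0 0 0 5; 0 0 -1 0 0 0 5; 0 0 -2 0 0 0 5; 0 0 -4 0 0 0 5; 0 0 -6 0 0 0 5; 0 0 -8 0 0 0 5; 0 0 -10 0 0 0 5; 0 0 -10 0 0 0 5; 0 0 -10 0 0 0 5")

```text
t: 17.47
tcp_pos: [564.3, 66.6, 203.0]
tcp_rot: [-0.552, 0.834, -0.001, 0.0]
contact_force: [4.5, -4.4, -1.9]
gripper_width: 13.9
```

Run:
```python
from h import *
s=manip.state();print(s['wrist_torque'],s['contact_force'],s['tcp_rot'],s['gripper_width'])
grab('wrist','w13'); crop('w13',220,190,400,380,3,'w13c')
```

```text
[-0.8928771  -1.02821017 -0.05063049] [ 4.50378955 -4.35826054 -1.88677937] [-5.52310249e-01  8.33638175e-01 -8.83206025e-04  2.78923154e-05] 13.902457795492017
```

View pics/w13c.png

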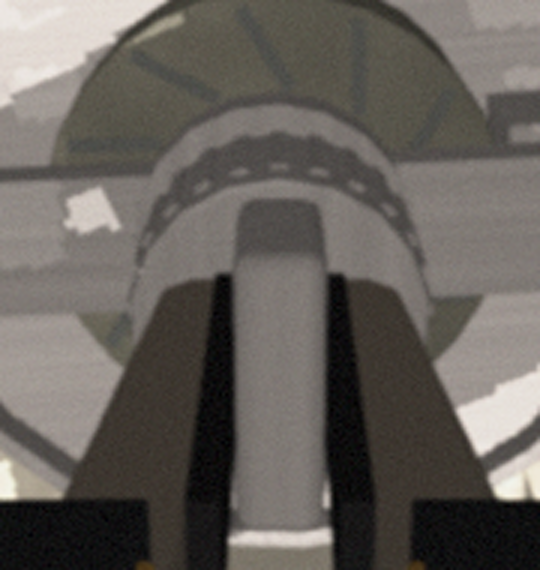

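The cap rises with the gripper, with a load of about 2 N, which is its own weight. I'll keep lifting.

Call:
step_arm(commands="0 0 -4 0 0 0 5; 0 0 -8 0 0 0 5; 0 0 -13 0 0 0 5; 0 0 -18 0 0 0 5; 0 0 -24 0 0 0 5; 0 0 -30 0 0 0 5; 0 0 -36 0 0 0 5; 0 0 -42 0 0 0 5; 0 0 -50 0 0 0 5; 0 0 -56 0 0 0 5")

```text
t: 18.35
tcp_pos: [563.9, 67.5, 260.3]
tcp_rot: [-0.554, 0.832, -0.0, 0.0]
contact_force: [-0.1, -0.0, -2.4]
gripper_width: 13.6
```

Call:
step_arm(commands="0 0 -4 0 0 0 5; 0 0 -8 0 0 0 5; 0 0 -8 0 0 0 5; 0 0 -8 0 0 0 5; 0 0 -8 0 0 0 5; 0 0 -8 0 0 0 5; 0 0 -8 0 0 0 5; 0 0 -8 0 0 0 5; 0 0 -8 0 0 0 5; 0 0 -8 0 0 0 5")

```text
t: 19.18
tcp_pos: [563.7, 67.5, 267.2]
tcp_rot: [-0.554, 0.832, 0.0, -0.0]
contact_force: [1.0, 0.5, -2.2]
gripper_width: 13.9
```

Run:
```python
from h import *
s=manip.state();print(s['t'],s['tcp_pos'],s['wrist_torque'],s['contact_force'],s['gripper_width'],s['qvel'])
grab('side','side14'); crop('side14',250,120,430,330,2.8,'s14c'); grab('wrist','w14')
```

```text
19.1833 [563.67945244  67.45829137 267.21674353] [ 0.12124003 -0.0985343   0.01128551] [ 0.96569223  0.49964796 -2.16363206] 13.893967843574428 [ 0.00157588  0.00115705  0.00161246 -0.00147904  0.0001301   0.00043879]
```

View pics/s14c.png

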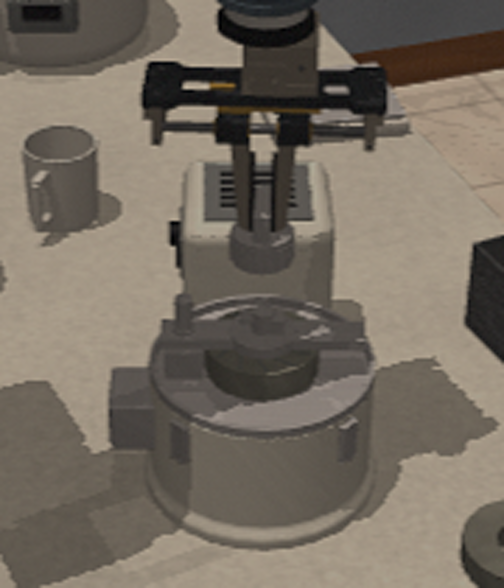

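View pics/w14.png

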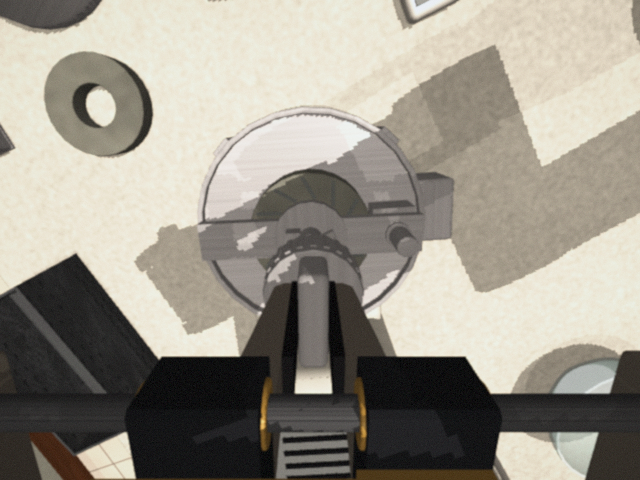

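The side view shows the cap held clear above the bare shaft end. The pin stands upright in the bar at about (183,315) in the crop, with its flange down. The wrist view agrees, with the pin at (402,236). I'll hand in.

Run:
```python
from plant import manip
print(manip.close_job()); print(manip.state()['gripper_width'])
```

```text
the job is handed in; nothing more can be done
None
the job is handed in; nothing more can be done
```

The job is handed in at about 19 s of the 67 s allowed: the locking pin is fully home and released, and the gripper is holding the wing cap clear of the shaft. No verdict was given, so this rests on my own last checks.

- **Pin:** It seated where I predicted, at TCP height 168 mm, with 6 N of reaction when I pressed it down. Pictures after release and at the end show it upright with its flange on the bar. I checked this by eye only and did not measure the height again.
- **Thread:** Clockwise seen from above stopped: the torque rose to 0.86 Nm and the wing twisted in the pads. Counter-clockwise turned freely, and after about 1.5 rad the cap lifted off.
- **Lift-off:** There was about 6 N of side force in the first centimetre of lift, from slight misalignment. It was gone once the cap was off.
- **Final hold:** The cap is about 73 mm above its seat, judged by how far the gripper rose. It hangs at rest with a load of about 2.2 N, which is its own weight, and the fingers are 13.9 mm apart on the 14 mm wing. Nothing touches the mill.
- **Disagreement:** The wrist camera put things 1 to 2 mm off from the measured gripper position. I worked around it by aligning pin to hole, and wing to pads, within the same pictures.
- **Bystanders:** I touched none of them and saw none disturbed, but I did not measure their positions again at the end.

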